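Cap the waste can to the click

ROBOT

A 7-joint arm with a two-finger parallel gripper is mounted at the origin on the work surface. World frame = base frame: x ahead of the robot, y to its left, z up, the work surface at z = 0. Lengths are in m, angles in rad, forces in N, time in s.
With the tool pointing down it reaches from about 0.425 to 0.8 m from the base axis. Payload 8.3 kg.
Tool frame: the origin (TCP) lies midway between the tips of the shut fingers; the grasp point (between the pads) lies 19 mm behind it (bot.tcp_to_grasp is the distance from the TCP to the grasp point, in m); z points along the fingers, y is the direction in which the jaws open and shut (so a half turn about z gives the same grasp; the last joint's range is limited). The gripper opens to 85 mm and grips with 20 to 120 N. Pads are 22 mm wide; open, the fingers measure 114 mm over their backs; the gripper's body (76 mm by 85 mm) begins 54 mm behind the grasp point. The pads swing forward as they close: fully open they stand 13 mm farther back than shut.
Start: joints at [-1.17, 0.383, 0.016, 1.37, -0.006, 1.388, -0.046], TCP at [0.28, 0.559, 0.231] pointing down, gripper open.
Joint ranges: [-2.95, 2.95], [-0.25, 2.06], [-1.52, 1.56], [0.18, 2.33], [-1.44, 4.58], [0.02, 2.06], [-3.01, 3.01]. Speed limits (rad/s): [2.39, 2.39, 3.01, 3.01, 3.14, 3.14, 3.14].

INTERFACE

Orientations are given as a unit quaternion [x, y, z, w].
In Python, from bench import read_state, optics, bot gives the robot as it stands.
- The arm moves only by the tool arm_command, never from a script. Its argument "steps" is a list of rows, each an object of numbers: "fingers": the gripper command: -1 is shut, 1 is fully open, values between are in proportion; "x", "y", "z": the shift along the tool's x, y, z in mm; "twist": the turn about the tool's z in degrees. In form: [{"fingers": .., "x": .., "y": .., "z": .., "twist": ..}, ...]. A call has 1 to 5 rows; each row shifts and turns the pose as measured when the row begins, along the tool's axes as they then stand; what a row does not reach is not made up. A row lasts 1/10 s, in which the tool goes at most 50 mm and 8.59 degrees, less where a joint would pass 70% of its speed; a pose out of reach is approached as far as the arm can. A call is refused whole if a number of a shift passes 50 or a number of a turn 8.59, either way. A call with a gripper value outside its range is refused whole. The fingers move at their own pace and stop on an object; the grip force is fixed at half the most. Time passes only in rows, so rows that do not move let the fingers close. It gives the time, the measured TCP pose, the force and the opening at its end, in the units of the state.
- read_state(): the state, without advancing time (a new reading comes with each control period).
- optics.camera(name): name is "side" or "top" or "wrist"; returns a dict with "pixels" (480x640x3 uint8, red, green, blue), "range_z" (480x640 float32, m along the optical axis (not along the pixel's ray), 0 where there is no reading), "fx", "fy", "cx", "cy" (pixels), "eye" and "orientation" of the camera in the world. Camera axes: x right, y up, looking along -z (the intrinsics and any distortion apply to the point x, -y, -z); pixel columns grow to the right and rows downward; lengths in m; the calibration is good to about 2 mm. The wrist camera is an equidistant fisheye: a pixel r from the principal point sees the ray r / f radians off the axis. A picture is of the moment at which its call begins.
- bot.sign_off(): hands the job in, once; it reports no verdict.
The state is a dict: "time_s": time; "qpos": joint angles; "dq": joint speeds; "tau": joint torques, N m; "eef_pos": TCP position; "eef_rot": TCP orientation; "contact_force": force on the tool from outside, world axes, zero at the start; "ft_torque": the same for the moment, N m; "finger_gap": opening from 0.0 (shut) to 1.0 (fully open).
Only numpy, scipy, OpenCV 4.12 (cv2) and the standard library are available. Lean on these libraries where they do the work, as an engineer would, in place of code of your own. Each camera call takes 0.05 s, during which the arm holds its last target.

TASK

Put the white bar-handled cap on the open neck of the metal waste can, its lugs through the slot in the neck and its rim fully down, and turn it clockwise (seen from above) until the lugs meet their stops and the ratchet clicks. Press gently, stop at the first click and let go; leave the bottle and the beaker where they stand.

Things in the scene. Friction and masses are not known exactly. Their poses are not given: they have to be found in the camera images.
- cap_grip (a point): Centre of the cap's grip bar: white, upright, 52 mm long (this point's x), 24 mm wide (y), standing 30 mm above the cap's round ribbed top (60 mm across). Bar top 15 mm above this point, ribbed top 15 mm below, flange underside 35 mm below. On the cap's axis, z up, turns with the handle. The cap (about 0.2 kg) starts upright in the parking ring.
- cap_key (a point): Centre of the steel lug bar under the cap's stem, on its axis: 40 mm long (this point's x), 9 mm wide, 7 mm high. It lies 17.5 mm below the flange's underside (bar underside 21 mm below). It turns with the cap's lower part, not the handle. Lug bar and grip bar are parallel at the start; a half turn gives the same fit.
- cap_handle (a joint): Angle of the handle against the cap's lower part, rad, 0 at the start, growing clockwise seen from above. A spring ratchet holds it at every 0.393 rad; above some 0.2 to 0.3 N m it slips a notch (a click), so n clicks read about n x 0.393. It slips either way. Between notches it springs back when let go; past half-way it snaps on.
- cap: The cap's lower part: steel flange 62 mm across, 6 mm thick; below it a plug 47 mm across, 5 mm deep, a 10 mm stem and the lug bar. Origin at the centre of the flange's underside, x along the lug bar, z up. Fully down on the neck this origin is at neck_mouth.
- neck_mouth (a point): Centre of the rim of the can's open steel neck, 140 mm above the bench; bore 50 mm, outside 58 mm, z up. 6 mm below the rim is a throat plate 6 mm thick with a slot 45 mm long (along this point's x) and 13 mm wide. Pressing down makes the flange drag on this rim: over 10 N can make the ratchet click too early; over 45 N is too much.
- lug_space (a point): Point on the neck axis, 17.5 mm below the rim, under the throat plate. With the flange down on the rim the lugs lie here and turn freely clockwise until they meet hidden stops after 0.6 to 1.2 rad (different each time), then the ratchet slips; anticlockwise they are barred after 0.3 rad. At the click the lower part may spring back some 0.2 rad.
- can: Metal can, 170 x 130 x 100 mm, fixed to the bench, with a wire carrying handle on top, 55 to 97 mm from the neck axis towards +x and up to 133 mm above the bench. Origin on the bench under the neck axis, 140 mm below neck_mouth, x along the slot, z up.
- rest: Grey parking ring fixed to the bench, 66 mm across, 26 mm high, 50 mm bore; the cap's flange rests on its rim. Origin at the centre of its underside.
- bottle: Amber reagent bottle with a blue cap, 64 mm across, 150 mm high, loose; origin at the centre of its underside. Bystander.
- beaker: Clear plastic beaker, 72 mm across, 90 mm high, loose; origin at the centre of its underside. Bystander.
Not all that is in view belongs to the job. Leave any blue or pink look-alike of the cap alone.

How it is judged:
On the way, in this order (a step that is already met when the one before it is completed fails the run):
1. the cap is fully down on the neck, lugs through the slot, not yet turned or clicked (z of cap in the frame of neck_mouth below 0.003 m and horizontal distance between cap and neck_mouth below 0.004 m and value of joint cap_handle between -0.25 and 0.25 rad), for 0.1 s.
2. the lugs are turned clockwise under the throat plate and press on the stops (angle between the x axis of cap_key and the x axis of neck_mouth, either way round above 0.5 rad and (contact force between cap and stop_ring_c0 above 2 N or contact force between cap and stop_ring_c1 above 2 N) and value of joint cap_handle below 0.3 rad), for 0.05 s.
3. the ratchet has clicked (value of joint cap_handle above 0.3 rad), for 0.1 s.
At the end, for the whole second after the job is handed in: The cap sits fully down on the neck (within 3 mm, 4 mm sideways, upright), its lugs still at least 0.35 rad clockwise of the slot, its ratchet one click on (0.3 to 0.55 rad), and it is at rest and let go (z of cap in the frame of neck_mouth below 0.003 m and horizontal distance between cap and neck_mouth below 0.004 m and angle between cap's own z axis and vertical below 0.08 rad and angle between the x axis of cap_key and the x axis of neck_mouth, either way round above 0.35 rad and value of joint cap_handle between 0.3 and 0.55 rad and linear speed of cap below 0.02 m/s); the robot touches nothing.
It fails at once if the cap is pressed or wrenched on the can with more than 45 N (contact force between cap and can above 45 N).
It fails at once if the ratchet is run on to a second click (value of joint cap_handle above 0.65 rad).
It fails at once if the ratchet is run backwards by a click or more (value of joint cap_handle below -0.35 rad).
It fails at once if the bottle is moved or tipped (distance of bottle from where it was at the start of the episode above 0.02 m or angle between bottle's own z axis and vertical above 0.3 rad).
It fails at once if the beaker is moved or tipped (distance of beaker from where it was at the start of the episode above 0.02 m or angle between beaker's own z axis and vertical above 0.3 rad).
It also fails if it takes over 53 s, if anything falls off the work surface, if the arm or the gripper's body presses on something with over 40 N, if the wrist force passes 120 N, or if a joint passes its speed limit or range.

## Working session

There is one attempt and no reset: what is moved stays moved. The work goes in short steps, Python scripts to look and compute and a tool call to move; the robot and the scene stay as the last step left them, time stands still between calls to the robot, and variables do not carry over. Pictures are saved under pics/ and viewed, and the job is handed in when it is done.

Besides the shell and the picture viewer there is one more tool, called after ">>>" as name(argument=value, ...), one argument or row to a line, values as JSON. arm_command: Moves the arm, as the interface text tells. Its arguments: {"type":"object","properties":{"steps":{"type":"array","items":{"type":"object","properties":{"fingers":{"type":"number"},"x":{"type":"number"},"y":{"type":"number"},"z":{"type":"number"},"twist":{"type":"number"}}}}},"required":["steps"]}

```bash
mkdir -p pics; ls; python3 - <<'E'
from bench import read_state, optics, bot
import cv2,numpy as np
s=read_state();print(s)
for n in ("side","top","wrist"):
    c=optics.camera(n)
    print(n,[ (k,c[k]) for k in c if k not in("pixels","range_z")])
    cv2.imwrite(f"pics/{n}0.png",c["pixels"][:,:,::-1]); np.savez(f"{n}0.npz",**c)
print(read_state()['time_s'])
E
```

```text
pics
{'time_s': 0.0, 'qpos': array([-1.16987656,  0.3842534 ,  0.01637516,  1.37115944, -0.00627315,
        1.38815207, -0.04652466]), 'dq': array([-0.00039252, -0.00025422,  0.00275594,  0.00112437, -0.00033999,
       -0.00056894,  0.00078963]), 'tau': array([-1.75969762e-04, -6.27603292e+01,  8.44198912e-01, -3.71840000e+01,
        1.65585143e-02,  1.42282518e-02, -3.72530985e-05]), 'eef_pos': array([0.27936311, 0.55854452, 0.23026696]), 'eef_rot': array([ 2.29815738e-01,  9.73233684e-01, -9.41998291e-04, -1.91051385e-04]), 'contact_force': array([-0.5148652 ,  0.69778466, -0.05202923]), 'ft_torque': array([-0.01269945, -0.01255201,  0.00456892]), 'finger_gap': 1.000178346614821}
side [('fx', 608.2572504903194), ('fy', 608.2572504903194), ('cx', 327.4194796336254), ('cy', 242.9995834502182), ('eye', array([ 0.59935125, -0.96691999,  0.8435607 ])), ('orientation', array([ 0.4265851 , -0.01254601, -0.01072336,  0.90429683]))]
top [('fx', 591.5534690003471), ('fy', 591.5534690003471), ('cx', 318.8536259148673), ('cy', 237.27440490467356), ('eye', array([ 0.42490238, -0.11974117,  1.12221233])), ('orientation', array([ 0.07414139, -0.06393956, -0.70120636,  0.70620424]))]
wrist [('fx', 371.64829954431775), ('fy', 371.64829954431775), ('cx', 316.4050132258916), ('cy', 240.87461374461023), ('eye', array([0.2192843 , 0.58780731, 0.37288784])), ('orientation', array([-0.11648795, -0.07058217,  0.52108406,  0.84256757]))]
0.15
```

View pics/side0.png

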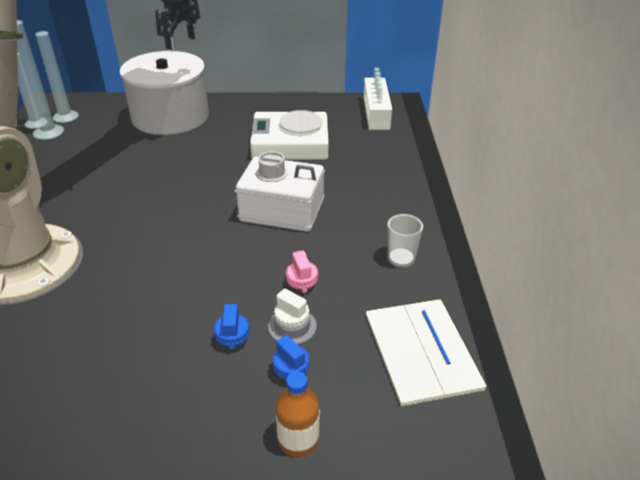

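View pics/top0.png

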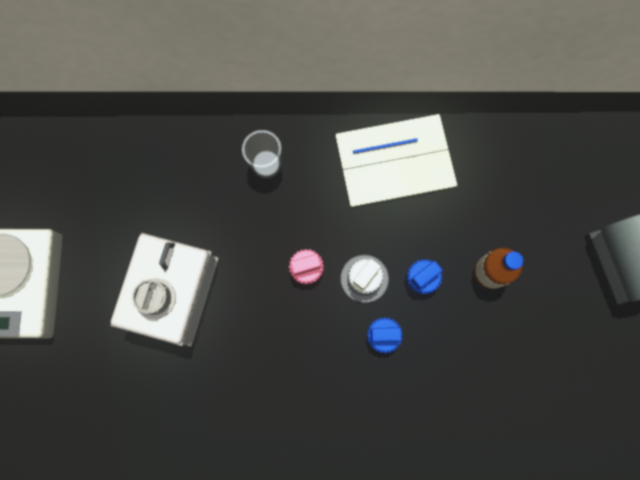

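View pics/wrist0.png

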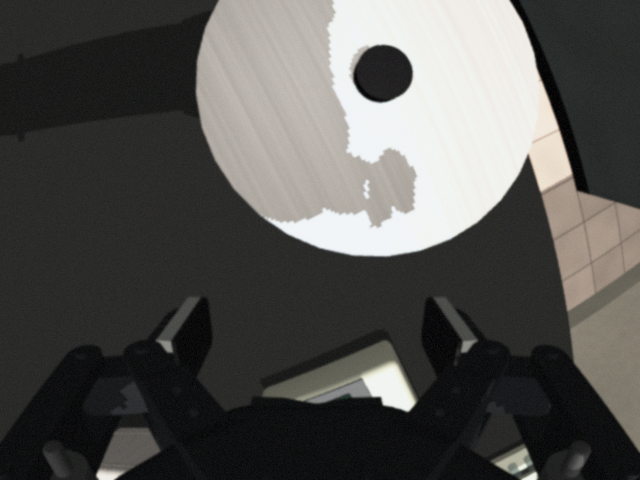

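The side view shows the can at about (280,190), the white cap in its ring at (292,318), the bottle at (298,420) and the beaker at (403,240). The top view shows the neck at (152,298), the cap at (366,277), the wire handle at (167,256), and pink and blue look-alikes close to the cap. Next I'll measure them.

```bash
cat > h.py <<'E'
import numpy as np,cv2
from scipy.spatial.transform import Rotation as R
def ray(c,u,v):
    d=np.array([(u-c['cx'])/c['fx'],-(v-c['cy'])/c['fy'],-1.0])
    return R.from_quat(c['orientation']).apply(d)
def plane(c,u,v,z):
    d=ray(c,u,v); e=c['eye']; return e+d*(z-e[2])/d[2]
def rayw(c,u,v):
    x=u-c['cx'];y=v-c['cy'];r=np.hypot(x,y);t=r/c['fx']
    k=np.sin(t)/max(r,1e-9)
    return R.from_quat(c['orientation']).apply([x*k,-y*k,-np.cos(t)])
def planew(c,u,v,z):
    d=rayw(c,u,v); e=c['eye']; return e+d*(z-e[2])/d[2]
def proj(c,p):
    q=R.from_quat(c['orientation']).inv().apply(np.asarray(p)-c['eye'])
    return c['cx']+c['fx']*q[0]/-q[2], c['cy']-c['fy']*q[1]/-q[2]
def cloud(c):
    v,u=np.mgrid[0:480,0:640]; z=c['range_z']
    P=np.stack([(u-c['cx'])/c['fx']*z,-(v-c['cy'])/c['fy']*z,-z],-1)
    return (R.from_quat(c['orientation']).apply(P.reshape(-1,3))+c['eye']).reshape(480,640,3)
E
python3 - <<'E'
from h import *
import cv2
t=dict(np.load('top0.npz'));s=dict(np.load('side0.npz'))
for nm,c,b in(("can_t",t,(100,220,130,140)),("cap_t",t,(320,230,100,80)),("can_s",s,(220,140,120,100)),("cap_s",s,(255,270,80,80))):
    x,y,w,h=b; im=c['pixels'][y:y+h,x:x+w,::-1]; k=780//w if 780//w*h<600 else 600//h
    cv2.imwrite(f'pics/{nm}.png',cv2.resize(im,None,fx=k,fy=k,interpolation=cv2.INTER_CUBIC)); print(nm,k)
P=cloud(t)
for n,(u,v) in dict(cap=(366,277),ring=(345,285),neck=(140,300),canleft=(180,330),handle=(167,256),bottle=(512,260),beak=(265,165),pink=(306,266),blue1=(425,276),blue2=(385,335)).items():
    print(n,P[v,u].round(4))
for n,z,(u,v) in (("cap",.056,(366,277)),("neck",.14,(152,298)),("bot",.15,(513,261)),("beak",0,(265,167))): print(n,plane(t,u,v,z).round(4))
E
```

```text
can_t 4
cap_t 7
can_s 6
cap_s 7
cap [ 0.5604 -0.188   0.0779]
ring [ 0.5545 -0.1529  0.0039]
neck [0.5118 0.1941 0.1342]
canleft [0.464  0.1325 0.1003]
handle [0.5921 0.1622 0.1012]
bottle [ 0.5807 -0.4244  0.1518]
beak [ 0.7632 -0.0045  0.0903]
pink [ 0.5813 -0.0808  0.0654]
blue1 [ 0.5639 -0.2937  0.0704]
blue2 [ 0.4593 -0.2209  0.0719]
cap [ 0.5632 -0.1894  0.056 ]
neck [0.5148 0.1724 0.14  ]
bot [ 0.5793 -0.4265  0.15  ]
beak [0.7887 0.0055 0.    ]
```

View pics/can_t.png

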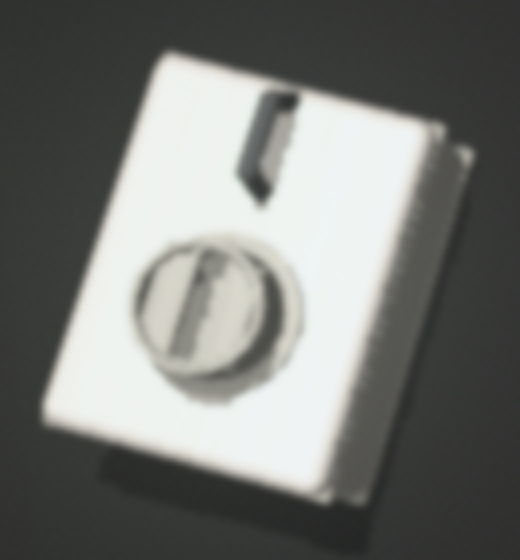

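View pics/cap_t.png

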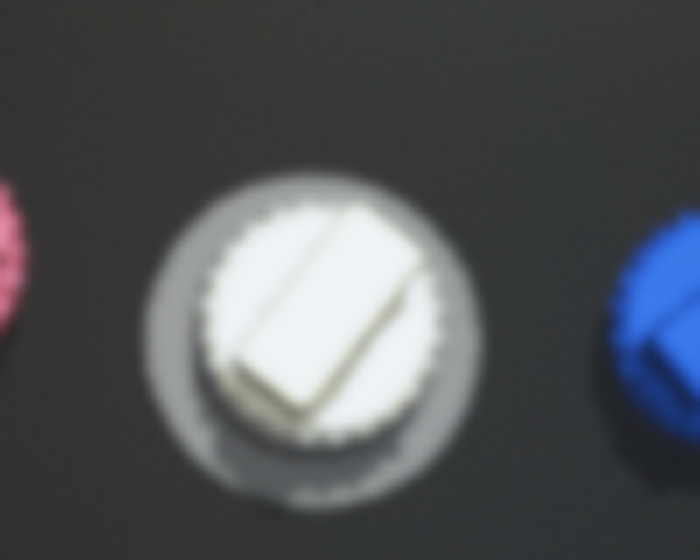

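View pics/cap_s.png

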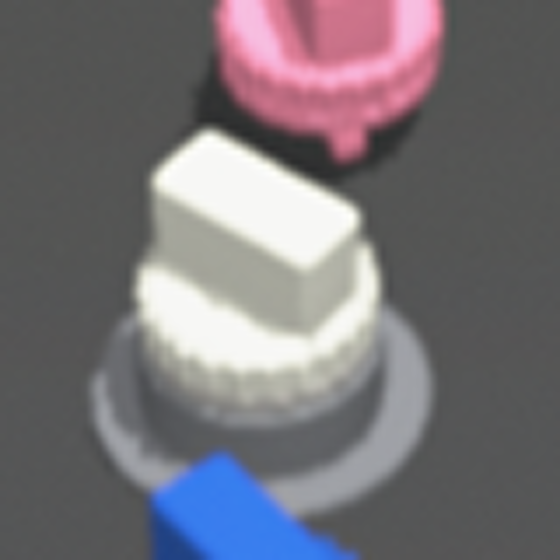

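View pics/can_s.png

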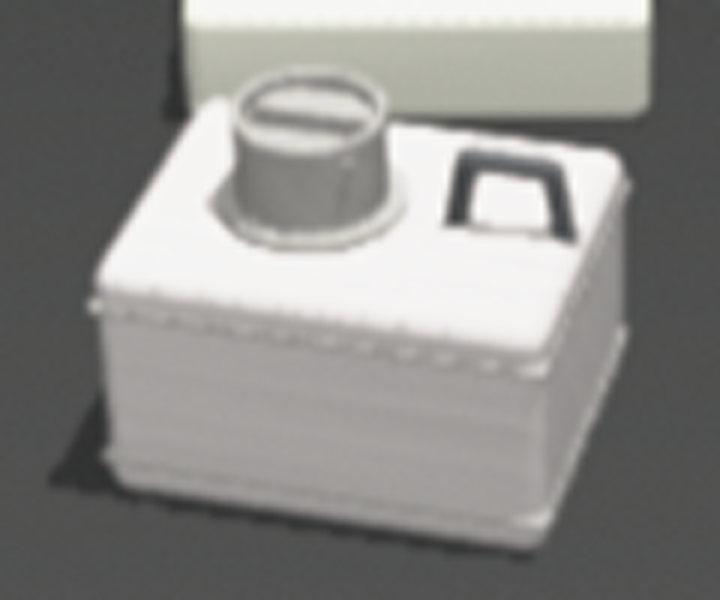

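```bash
python3 - <<'E'
from h import *
t=dict(np.load('top0.npz'));s=dict(np.load('side0.npz'))
f=lambda x,y,k,x0,y0:((x+.5)/k-.5+x0,(y+.5)/k-.5+y0)
def rect(c,pts,z,k,x0,y0):
    p=np.array([plane(c,*f(*q,k,x0,y0),z) for q in pts])[:,:2]
    print(' ctr',p.mean(0).round(4),'sides',np.linalg.norm(np.roll(p,-1,0)-p,axis=1).round(4))
    for i in range(4):
        d=p[(i+1)%4]-p[i]; print('   ang',np.degrees(np.arctan2(d[1],d[0])).round(1))
print('cap top');rect(t,[(350,203),(422,258),(305,410),(237,358)],.076,7,320,230)
print('cap side');rect(s,[(208,130),(358,214),(310,268),(153,182)],.076,7,255,270)
# can top corners z=.1
print('can top');rect(t,[(167,53),(440,125),(325,497),(44,422)],.1,4,100,220)
# slot ends & rim
for n,q,z in(("rimL",(135,310),.14),("rimR",(267,310),.14),("rimT",(200,243),.14),("rimB",(200,378),.14)): print(n,plane(t,*f(*q,4,100,220),z).round(4))
for n,q in(("slotT",(212,260)),("slotB",(183,355))): print(n,plane(t,*f(*q,4,100,220),.134).round(4))
for n,q in(("rimL",(234,110)),("rimR",(388,110)),("rimT",(312,66)),("rimB",(312,154))): print('s',n,plane(s,*f(*q,6,220,140),.14).round(4))
# automatic: rim by HSV depth cloud
P=cloud(t); m=(P[...,2]>.136)&(P[...,2]<.145)&(P[...,1]>.1)&(P[...,1]<.25); print(m.sum(),P[m].mean(0))
st=R.from_quat([2.29815738e-01,9.73233684e-01,-9.41998291e-04,-1.91051385e-04]).as_matrix();print(st.round(3))
E
```

```text
cap top
 ctr [ 0.567  -0.1891] sides [0.023  0.0492 0.0216 0.0494]
   ang -127.7
   ang 142.4
   ang 52.6
   ang -35.9
cap side
 ctr [ 0.5685 -0.1889] sides [0.05   0.0225 0.0511 0.0234]
   ang -39.0
   ang -122.6
   ang 142.2
   ang 54.4
can top
 ctr [0.5368 0.1702] sides [0.1267 0.1667 0.1267 0.1676]
   ang -104.5
   ang 165.4
   ang 76.0
   ang -14.6
rimL [0.516  0.2036 0.14  ]
rimR [0.5164 0.1484 0.14  ]
rimT [0.5442 0.1782 0.14  ]
rimB [0.4881 0.1746 0.14  ]
slotT [0.5378 0.1745 0.134 ]
slotB [0.4979 0.1842 0.134 ]
s rimL [0.4929 0.181  0.14  ]
s rimR [0.5489 0.1805 0.14  ]
s rimT [0.52   0.2117 0.14  ]
s rimB [0.5225 0.1509 0.14  ]
316 [0.51849192 0.17876218 0.13889685]
[[-0.894  0.447 -0.001]
 [ 0.447  0.894 -0.002]
 [-0.    -0.002 -1.   ]]
```

```bash
cat >> h.py <<'E'
def delta(target,yaw=None):
    from bench import read_state
    s=read_state();M=R.from_quat(s['eef_rot']).as_matrix()
    d=M.T@(np.asarray(target)-s['eef_pos'])*1000
    cy=np.degrees(np.arctan2(M[1,0],M[0,0]))
    print('t',round(s['time_s'],2),'pos',s['eef_pos'].round(4),'yaw',cy.round(2),'shift mm',d.round(1),'tw',None if yaw is None else round((cy-yaw+180)%360-180,2),'tilt',M[:2,2].round(4))
E
python3 - <<'E'
from h import *
w=dict(np.load('wrist0.npz'));M=R.from_quat([2.29815738e-01,9.73233684e-01,-9.41998291e-04,-1.91051385e-04]).as_matrix()
p=np.array([0.27936311, 0.55854452, 0.23026696])
print('cam in tool',M.T@(w['eye']-p),'axes',(M.T@R.from_quat(w['orientation']).as_matrix()).round(3))
delta([.5675,-.189,.23],142.5)
delta([.518,.178,.23])
E
```

```text
cam in tool [ 0.06681403 -0.0009773  -0.14262334] axes [[ 0.     0.963  0.27 ]
 [ 1.    -0.001  0.   ]
 [ 0.001  0.27  -0.963]]
t 0.15 pos [0.2794 0.5586 0.2305] yaw 153.43 shift mm [-592.1 -539.8    1.3] tw 10.93 tilt [-0.0007 -0.0014]
t 0.15 pos [0.2794 0.5586 0.2305] yaw 153.43 shift mm [-383.7 -233.7    0.9] tw None tilt [-0.0007 -0.0014]
```

>>> arm_command(
  steps=[
    {"fingers": 1,"x": -41,"y": -25,"z": 0,"twist": 0},
    {"fingers": 1,"x": -41,"y": -25,"z": 0,"twist": 0},
    {"fingers": 1,"x": -41,"y": -25,"z": 0,"twist": 0},
    {"fingers": 1,"x": -41,"y": -25,"z": 0,"twist": 0},
    {"fingers": 1,"x": -41,"y": -25,"z": 0,"twist": 0},
  ],
)

```text
time_s: 0.65
eef_pos: [0.4037, 0.3558, 0.2268]
eef_rot: [0.222, 0.975, -0.002, -0.003]
contact_force: [1.2, 0.7, -0.4]
finger_gap: 0.998
```

>>> arm_command(
  steps=[
    {"fingers": 1,"x": -41,"y": -25,"z": 0,"twist": 0},
    {"fingers": 1,"x": -41,"y": -25,"z": 0,"twist": 0},
    {"fingers": 1,"x": -41,"y": -25,"z": 0,"twist": 0},
    {"fingers": 1,"x": -41,"y": -25,"z": 0,"twist": 0},
    {"fingers": 1,"x": 0,"y": 0,"z": 0,"twist": -8},
  ],
)

```text
time_s: 1.15
eef_pos: [0.5142, 0.1787, 0.2262]
eef_rot: [0.158, 0.987, -0.003, -0.002]
contact_force: [-0.3, 0.2, -0.1]
finger_gap: 0.997
```

```bash
python3 -c "
from h import *
delta([.518,.178,.23],165.7)"
```

```text
t 1.15 pos [0.5142 0.1787 0.2262] yaw 161.8 shift mm [-3.8  0.5 -3.8] tw -3.9 tilt [-0.0055 -0.0052]
```

>>> arm_command(
  steps=[
    {"fingers": 1,"x": -4,"y": 0.5,"z": -4,"twist": -3.9},
    {"fingers": 1,"x": 0,"y": 0,"z": 0,"twist": 0},
  ],
)

```text
time_s: 1.35
eef_pos: [0.5189, 0.175, 0.2297]
eef_rot: [0.124, 0.992, -0.003, -0.003]
contact_force: [-0.2, 0.1, -0.1]
finger_gap: 0.999
```

```bash
python3 - <<'E'
from h import *
from bench import *
c=optics.camera("wrist");delta([.518,.178,.23],165.7)
np.savez('wneck.npz',**c);cv2.imwrite('pics/wneck.png',c['pixels'][:,:,::-1])
E
```

```text
t 1.4 pos [0.5183 0.1756 0.2292] yaw 165.71 shift mm [ 0.9  2.2 -0.8] tw 0.01 tilt [-0.0074 -0.006 ]
```

View pics/wneck.png

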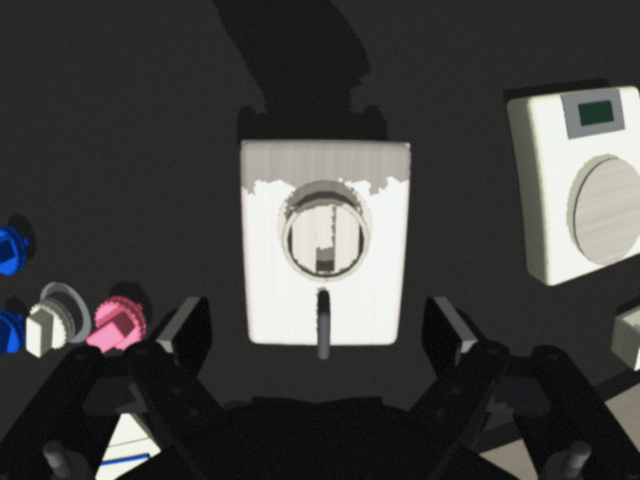

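The wrist view shows the neck at about (326,238), with the slot running vertically in the image. Tool x is therefore close to the slot axis, and the wire handle lies below it.

```bash
python3 - <<'E'
from h import *
c=dict(np.load('wneck.npz'));im=c['pixels'][185:295,270:380,::-1]
cv2.imwrite('pics/wneckc.png',cv2.resize(im,None,fx=5,fy=5,interpolation=cv2.INTER_CUBIC))
E
```

```text
(no output)
```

View pics/wneckc.png

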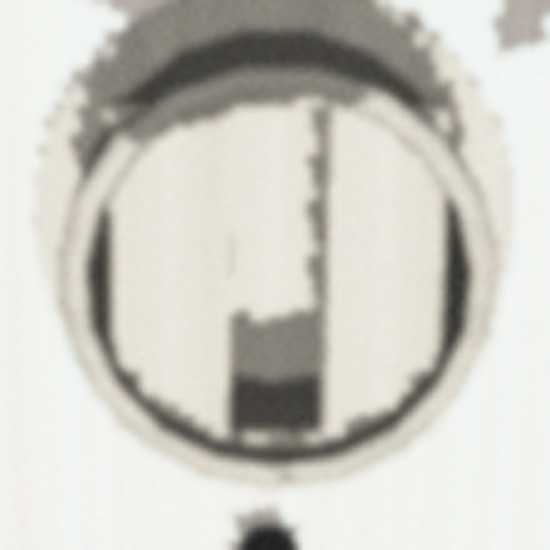

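```bash
cat > circ.py <<'E'
from h import *
from scipy.optimize import least_squares
def fit(P,r0=None):
    P=np.asarray(P)[:,:2]
    if r0 is None: f=lambda q:np.hypot(*(P-q[:2]).T)-q[2]
    else: f=lambda q:np.hypot(*(P-q[:2]).T)-r0
    s=least_squares(f,[*P.mean(0),.03]); return s.x.round(4),s.fun.round(4)
E
python3 - <<'E'
from circ import *
c=dict(np.load('wneck.npz'))
f=lambda x,y:planew(c,(x+.5)/5-.5+270,(y+.5)/5-.5+185,.14)
o=[f(*q) for q in[(60,275),(498,275),(280,483),(280,67),(115,430),(443,430)]]
print(fit(o))
i=[f(*q) for q in[(90,275),(469,275),(280,462)]]
print(fit(i,.025))
g=lambda x,y:planew(c,(x+.5)/5-.5+270,(y+.5)/5-.5+185,.134)
A,B,C,D=g(232,320),g(232,430),g(322,120),g(322,430)
for a,b in((A,B),(C,D)): print(a,b,np.degrees(np.arctan2(*(b-a)[1::-1])))
n=(D-C)[:2]/np.linalg.norm((D-C)[:2]); nn=np.array([-n[1],n[0]])
print('width',(B-D)[:2]@nn,'slot mid line offset vs (.518,.178)',nn,((B+D)[:2]/2-[.518,.178])@nn,'slot end',g(277,430))
E
```

```text
(array([0.5181, 0.1791, 0.0288]), array([-0.0002, -0.0002, -0.0013, -0.0001,  0.0008,  0.0009]))
(array([0.5176, 0.1793, 0.03  ]), array([-0.0003, -0.0003, -0.    ]))
[0.52277758 0.1715076  0.134     ] [0.53795711 0.16765936 0.134     ] -14.225619859656012
[0.49928391 0.18956603 0.134     ] [0.54095062 0.17956866 0.134     ] -13.492305136233975
width -0.012279045898497746 slot mid line offset vs (.518,.178) [0.23331477 0.97240126] 0.0007405638339750509 slot end [0.53944924 0.1736129  0.134     ]
```

```bash
python3 -c "
from h import *
delta([.5675,-.189,.166],142.5)"
```

```text
t 1.4 pos [0.5183 0.1756 0.2292] yaw 165.71 shift mm [-138.1 -340.7   65. ] tw 23.21 tilt [-0.0074 -0.006 ]
```

>>> arm_command(
  steps=[
    {"fingers": 1,"x": -17,"y": -43,"z": 1,"twist": 0},
    {"fingers": 1,"x": -17,"y": -43,"z": 1,"twist": 0},
    {"fingers": 1,"x": -17,"y": -43,"z": 1,"twist": 0},
    {"fingers": 1,"x": -17,"y": -43,"z": 1,"twist": 0},
    {"fingers": 1,"x": -17,"y": -43,"z": 10,"twist": 0},
  ],
)

```text
time_s: 1.9
eef_pos: [0.5472, -0.0458, 0.2145]
eef_rot: [0.118, 0.993, -0.001, -0.004]
contact_force: [1.4, -0.3, -0.2]
finger_gap: 1.0
```

>>> arm_command(
  steps=[
    {"fingers": 1,"x": -17,"y": -43,"z": 10,"twist": 0},
    {"fingers": 1,"x": -17,"y": -43,"z": 10,"twist": 0},
    {"fingers": 1,"x": 0,"y": 0,"z": 10,"twist": 7.8},
    {"fingers": 1,"x": 0,"y": 0,"z": 10,"twist": 7.8},
    {"fingers": 1,"x": 0,"y": 0,"z": 0,"twist": 7.6},
  ],
)

```text
time_s: 2.4
eef_pos: [0.5573, -0.1467, 0.1706]
eef_rot: [0.328, 0.945, -0.003, -0.005]
contact_force: [0.3, 0.2, 0.7]
finger_gap: 1.003
```

```bash
python3 -c "
from h import *
delta([.5675,-.189,.166],142.5)"
```

```text
t 2.4 pos [ 0.5573 -0.1467  0.1706] yaw 141.65 shift mm [-34.2 -26.8   4.6] tw -0.85 tilt [-0.011  -0.0028]
```

>>> arm_command(
  steps=[
    {"fingers": 1,"x": -17,"y": -14,"z": 2,"twist": 0},
    {"fingers": 1,"x": -17,"y": -14,"z": 2,"twist": -0.8},
    {"fingers": 1,"x": 0,"y": 0,"z": 0,"twist": 0},
    {"fingers": 1,"x": 0,"y": 0,"z": 0,"twist": 0},
  ],
)

```text
time_s: 2.8
eef_pos: [0.5667, -0.1851, 0.164]
eef_rot: [0.325, 0.946, -0.002, -0.007]
contact_force: [0.4, 0.2, -0.2]
finger_gap: 1.0
```

```bash
python3 - <<'E'
from h import *
from bench import *
c=optics.camera("wrist");delta([.5675,-.189,.166],142.5)
np.savez('wcap.npz',**c);cv2.imwrite('pics/wcap.png',c['pixels'][:,:,::-1])
im=c['pixels'][185:295,270:380,::-1]
cv2.imwrite('pics/wcapc.png',cv2.resize(im,None,fx=5,fy=5,interpolation=cv2.INTER_CUBIC))
E
```

```text
t 2.85 pos [ 0.5666 -0.1852  0.164 ] yaw 142.03 shift mm [-3.1 -2.5 -2. ] tw -0.47 tilt [-0.0146  0.0001]
```

View pics/wcap.png

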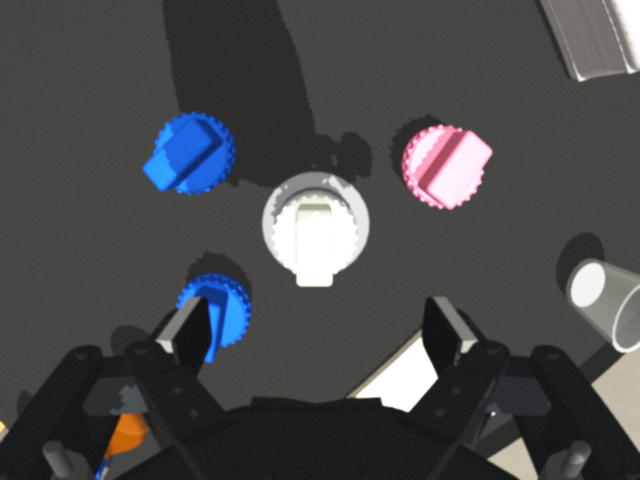

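View pics/wcapc.png

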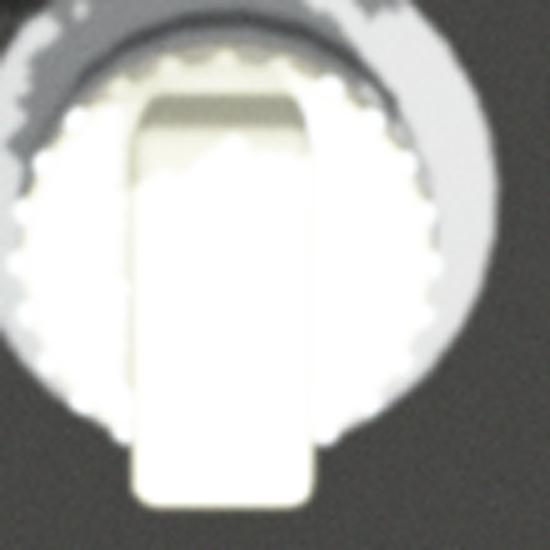

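The wrist view shows the white bar upright at about (314,245), nearly aligned with the tool. The look-alikes are clear of the finger paths.

```bash
python3 - <<'E'
from h import *
c=dict(np.load('wcap.npz'))
g=lambda x,y,z=.076:planew(c,(x+.5)/5-.5+270,(y+.5)/5-.5+185,z)
A,B,C,D=g(134,127),g(308,127),g(315,508),g(130,508)
p=np.array([A,B,C,D]);print(p.round(4),p.mean(0).round(4),np.linalg.norm(np.roll(p,-1,0)-p,axis=1).round(4))
d=(A+B-C-D)/2;print('yaw',np.degrees(np.arctan2(d[1],d[0])))
for a,b in((D,A),(C,B)): q=b-a;print(np.degrees(np.arctan2(q[1],q[0])))
# ribbed top z=.046 left/right extremes
print('rib',((g(10,262,.046)+g(443,262,.046))/2).round(4),np.linalg.norm(g(10,262,.046)-g(443,262,.046)))
E
```

```text
[[ 0.5396 -0.1821  0.076 ]
 [ 0.5532 -0.1647  0.076 ]
 [ 0.5948 -0.1953  0.076 ]
 [ 0.5796 -0.2149  0.076 ]] [ 0.5668 -0.1892  0.076 ] [0.022  0.0516 0.0248 0.0517]
yaw 142.15093278805992
140.60257965188674
143.7014719183069
rib [ 0.5665 -0.1888  0.046 ] 0.0631479133054591
```

```bash
python3 -c "
from h import *
delta([.567,-.189,.051],142.2)"
```

```text
t 2.85 pos [ 0.5666 -0.1852  0.164 ] yaw 142.03 shift mm [ -4.   -1.8 113. ] tw -0.17 tilt [-0.0146  0.0001]
```

>>> arm_command(
  steps=[
    {"fingers": 1,"x": -4,"y": -1.8,"z": 40,"twist": 0},
    {"fingers": 1,"x": 0,"y": 0,"z": 40,"twist": 0},
    {"fingers": 1,"x": 0,"y": 0,"z": 20,"twist": 0},
  ],
)

```text
time_s: 3.15
eef_pos: [0.5714, -0.1855, 0.0658]
eef_rot: [0.324, 0.946, -0.0, -0.002]
contact_force: [-0.4, -0.0, -0.4]
finger_gap: 1.002
```

```bash
python3 -c "
from h import *
delta([.567,-.189,.051],142.2)"
```

```text
t 3.15 pos [ 0.5714 -0.1855  0.0658] yaw 142.17 shift mm [ 1.3 -5.5 14.8] tw -0.03 tilt [-0.0045  0.0005]
```

>>> arm_command(
  steps=[
    {"fingers": 1,"x": 1.5,"y": -6,"z": 14.5,"twist": 0},
    {"fingers": 1,"x": 0,"y": 0,"z": 0,"twist": 0},
  ],
)

```text
time_s: 3.35
eef_pos: [0.5645, -0.1852, 0.0472]
eef_rot: [0.323, 0.946, -0.0, -0.005]
contact_force: [-0.2, -0.1, 0.6]
finger_gap: 0.999
```

```bash
python3 -c "
from h import *
delta([.567,-.189,.051],142.2)"
```

```text
t 3.35 pos [ 0.5645 -0.1852  0.0472] yaw 142.29 shift mm [-4.3 -1.5 -3.8] tw 0.09 tilt [-0.0102  0.0032]
```

>>> arm_command(
  steps=[
    {"fingers": 1,"x": -5,"y": -4,"z": -4,"twist": 0},
  ],
)

```text
time_s: 3.45
eef_pos: [0.5663, -0.1892, 0.0512]
eef_rot: [0.322, 0.947, 0.0, -0.006]
contact_force: [0.9, 0.7, -0.2]
finger_gap: 1.005
```

```bash
python3 -c "
from h import *
from bench import *
delta([.567,-.189,.051],142.2);s=read_state();print(s['dq'].round(3),s['contact_force'])"
```

```text
t 3.45 pos [ 0.5663 -0.1892  0.0512] yaw 142.42 shift mm [-0.5  0.6  0.2] tw 0.22 tilt [-0.0111  0.0047]
[ 0.098  0.023  0.036 -0.129  0.002  0.121  0.088] [ 0.94766166  0.74951151 -0.15269317]
```

>>> arm_command(
  steps=[
    {"fingers": -1,"x": 0,"y": 0,"z": 0,"twist": 0},
    {"fingers": -1,"x": 0,"y": 0,"z": 0,"twist": 0},
    {"fingers": -1,"x": 0,"y": 0,"z": 0,"twist": 0},
  ],
)

```text
time_s: 3.75
eef_pos: [0.5691, -0.19, 0.0553]
eef_rot: [0.322, 0.947, 0.001, -0.003]
contact_force: [0.1, 0.9, -0.6]
finger_gap: 0.515
```

```bash
python3 -c "
from h import *
from bench import *
delta([.567,-.189,.051],142.2);s=read_state();print(s['dq'].round(3),s['contact_force'],s['finger_gap'])"
```

```text
t 3.75 pos [ 0.5691 -0.19    0.0553] yaw 142.4 shift mm [ 2.3 -0.5  4.3] tw 0.2 tilt [-0.005   0.0033]
[-0.003 -0.007 -0.001 -0.008 -0.001  0.005 -0.003] [ 0.05419366  0.89042108 -0.61484892] 0.5148046451616268
```

>>> arm_command(
  steps=[
    {"fingers": -1,"x": 2,"y": -0.5,"z": 4,"twist": 0},
  ],
)

```text
time_s: 3.85
eef_pos: [0.5683, -0.1893, 0.0524]
eef_rot: [0.322, 0.947, 0.001, -0.002]
contact_force: [0.9, -0.2, -0.6]
finger_gap: 0.327
```

```bash
python3 -c "
from h import *
from bench import *
delta([.567,-.189,.051],142.2);s=read_state();print(s['dq'].round(3),s['contact_force'],s['finger_gap'])"
```

```text
t 3.85 pos [ 0.5683 -0.1893  0.0524] yaw 142.41 shift mm [ 1.2 -0.5  1.4] tw 0.21 tilt [-0.0025  0.0029]
[-0.007  0.004 -0.014  0.099 -0.014 -0.105  0.01 ] [ 0.92197302 -0.16979243 -0.64587912] 0.3273540143411469
```

>>> arm_command(
  steps=[
    {"fingers": -1,"x": 1,"y": -0.3,"z": 0.5,"twist": 0},
    {"fingers": -1,"x": 0,"y": 0,"z": 0,"twist": 0},
    {"fingers": -1,"x": 0,"y": 0,"z": 0,"twist": 0},
  ],
)

```text
time_s: 4.15
eef_pos: [0.5672, -0.1888, 0.0519]
eef_rot: [0.322, 0.947, 0.001, -0.001]
contact_force: [0.4, -0.4, 0.7]
finger_gap: 0.267
```

```bash
python3 -c "
from h import *
from bench import *
delta([.567,-.189,.051],142.2);s=read_state();print(s['dq'].round(3),s['contact_force'],s['ft_torque'],s['finger_gap'])"
```

```text
t 4.15 pos [ 0.5672 -0.1888  0.0519] yaw 142.4 shift mm [ 0.  -0.3  0.9] tw 0.2 tilt [-0.0019  0.0028]
[ 0.    -0.002  0.002  0.002 -0.    -0.001 -0.   ] [ 0.41316003 -0.38030065  0.69119023] [-0.08565432 -0.17374137  0.04307193] 0.2672562227489157
```

>>> arm_command(
  steps=[
    {"fingers": -1,"x": 0,"y": 0,"z": -20,"twist": 0},
    {"fingers": -1,"x": 0,"y": 0,"z": -45,"twist": 0},
    {"fingers": -1,"x": 0,"y": 0,"z": -45,"twist": 0},
    {"fingers": -1,"x": 0,"y": 0,"z": -45,"twist": 0},
    {"fingers": -1,"x": 0,"y": 0,"z": -20,"twist": 0},
  ],
)

```text
time_s: 4.65
eef_pos: [0.5633, -0.1877, 0.2258]
eef_rot: [0.322, 0.947, -0.0, -0.009]
contact_force: [0.4, -0.6, -1.5]
finger_gap: 0.27
```

```bash
python3 -c "
from h import *
from bench import *
delta([.518,.179,.215],166);s=read_state();print(s['contact_force'],s['finger_gap'])"
```

```text
t 4.65 pos [ 0.5633 -0.1877  0.2258] yaw 142.37 shift mm [259.6 262.8  13.6] tw -23.63 tilt [-0.0171  0.0055]
[ 0.38406117 -0.56302935 -1.47477107] 0.269768702778374
```

>>> arm_command(
  steps=[
    {"fingers": -1,"x": 20,"y": 20,"z": 0,"twist": 0},
    {"fingers": -1,"x": 30,"y": 30,"z": 0,"twist": 0},
    {"fingers": -1,"x": 30,"y": 30,"z": 0,"twist": 0},
    {"fingers": -1,"x": 30,"y": 30,"z": 0,"twist": 0},
    {"fingers": -1,"x": 30,"y": 30,"z": 0,"twist": 0},
  ],
)

```text
time_s: 5.15
eef_pos: [0.5379, 0.0044, 0.2301]
eef_rot: [0.33, 0.944, -0.002, -0.006]
contact_force: [0.7, -0.2, -2.5]
finger_gap: 0.267
```

>>> arm_command(
  steps=[
    {"fingers": -1,"x": 30,"y": 30,"z": 0,"twist": 0},
    {"fingers": -1,"x": 30,"y": 30,"z": 0,"twist": 0},
    {"fingers": -1,"x": 20,"y": 20,"z": 0,"twist": -8},
    {"fingers": -1,"x": 10,"y": 10,"z": 0,"twist": -8},
    {"fingers": -1,"x": 0,"y": 0,"z": 0,"twist": -8},
  ],
)

```text
time_s: 5.65
eef_pos: [0.516, 0.1445, 0.2278]
eef_rot: [0.115, 0.993, -0.0, -0.009]
contact_force: [1.2, 0.1, -2.1]
finger_gap: 0.271
```

```bash
python3 -c "
from h import *
from bench import *
delta([.518,.179,.215],166);s=read_state();print(s['contact_force'],s['finger_gap'])"
```

```text
t 5.65 pos [0.516  0.1445 0.2278] yaw 166.77 shift mm [ 5.7 34.1 12.8] tw 0.77 tilt [-0.0181  0.0015]
[ 1.15487101  0.08745051 -2.06967994] 0.2714733612654262
```

>>> arm_command(
  steps=[
    {"fingers": -1,"x": 4,"y": 24,"z": 0,"twist": 0.5},
    {"fingers": -1,"x": 2,"y": 9,"z": 0,"twist": 0},
    {"fingers": -1,"x": 0,"y": 0,"z": 0,"twist": 0},
  ],
)

```text
time_s: 5.95
eef_pos: [0.5164, 0.1791, 0.2263]
eef_rot: [0.116, 0.993, -0.001, -0.011]
contact_force: [-0.6, 0.2, -2.7]
finger_gap: 0.267
```

```bash
python3 - <<'E'
from h import *
from bench import *
delta([.518,.179,.215],166);s=read_state();print(s['contact_force'],s['finger_gap'])
c=optics.camera("wrist")
np.savez('w3.npz',**c);cv2.imwrite('pics/w3.png',c['pixels'][:,:,::-1])
delta([.518,.179,.215],166)
E
```

```text
t 5.95 pos [0.5164 0.1791 0.2263] yaw 166.67 shift mm [-1.8  0.4 11.3] tw 0.67 tilt [-0.0214 -0.0001]
[-0.59187982  0.16119248 -2.68744852] 0.26657167053989933
t 6.0 pos [0.5163 0.1787 0.2262] yaw 166.65 shift mm [-1.8  0.8 11.2] tw 0.65 tilt [-0.0216 -0.0001]
```

View pics/w3.png

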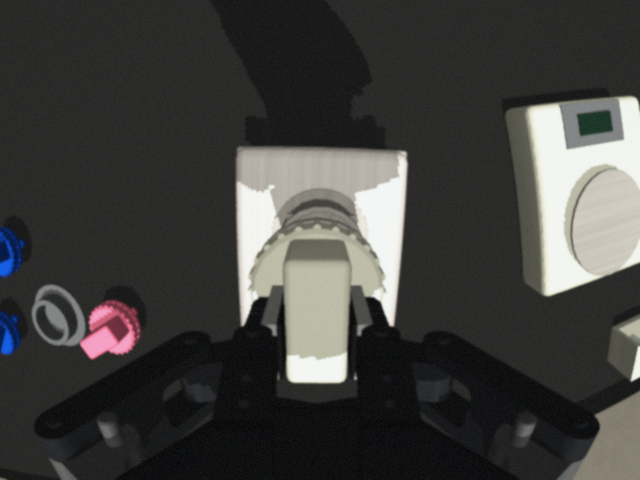

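>>> arm_command(
  steps=[
    {"fingers": -1,"x": -2,"y": 0.5,"z": 20,"twist": 0.6},
    {"fingers": -1,"x": 0,"y": 0,"z": 13,"twist": 0},
    {"fingers": -1,"x": 0,"y": 0,"z": 0,"twist": 0},
  ],
)

```text
time_s: 6.3
eef_pos: [0.5181, 0.1755, 0.1923]
eef_rot: [0.124, 0.992, -0.002, -0.01]
contact_force: [-0.4, -0.2, -1.2]
finger_gap: 0.269
```

```bash
python3 - <<'E'
from h import *
from bench import *
delta([.5185,.179,.192],166);s=read_state();print(s['contact_force'],s['finger_gap'],s['dq'].round(3))
E
```

```text
t 6.3 pos [0.5181 0.1755 0.1923] yaw 165.8 shift mm [0.5 3.5 0.3] tw -0.2 tilt [-0.0212 -0.0012]
[-0.42753951 -0.16400394 -1.19508755] 0.26901095038082 [ 0.009 -0.008  0.008 -0.012  0.004  0.016 -0.001]
```

>>> arm_command(
  steps=[
    {"fingers": -1,"x": 0.5,"y": 3.5,"z": 0,"twist": 0},
    {"fingers": -1,"x": 0,"y": 0,"z": 0,"twist": 0},
  ],
)

```text
time_s: 6.5
eef_pos: [0.5187, 0.178, 0.1929]
eef_rot: [0.124, 0.992, -0.002, -0.01]
contact_force: [-0.4, 0.0, -2.0]
finger_gap: 0.267
```

```bash
python3 - <<'E'
from h import *
from bench import *
c=optics.camera("side")
d=optics.camera("wrist")
cv2.imwrite('pics/s4.png',cv2.resize(c['pixels'][120:240,210:350,::-1],None,fx=5,fy=5,interpolation=cv2.INTER_CUBIC))
cv2.imwrite('pics/w4.png',cv2.resize(d['pixels'][140:400,220:420,::-1],None,fx=2.3,fy=2.3,interpolation=cv2.INTER_CUBIC))
np.savez('s4.npz',**c)
delta([.5185,.179,.192],166);s=read_state();print(s['contact_force'],s['finger_gap'],s['dq'].round(3))
E
```

```text
t 6.6 pos [0.519  0.1776 0.1931] yaw 165.68 shift mm [0.8 1.3 1.1] tw -0.32 tilt [-0.0205 -0.0016]
[ 0.30736316  0.19253101 -1.71132058] 0.26962654671043484 [ 0.001 -0.003 -0.     0.002 -0.001 -0.003  0.   ]
```

View pics/s4.png

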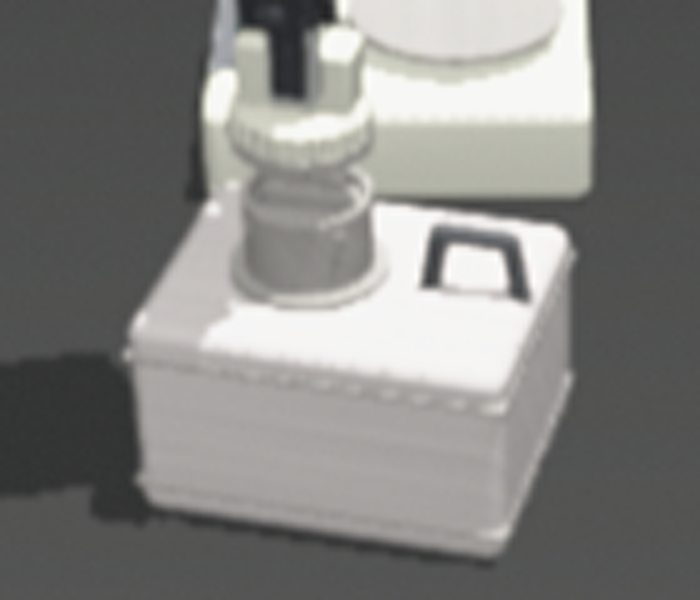

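View pics/w4.png

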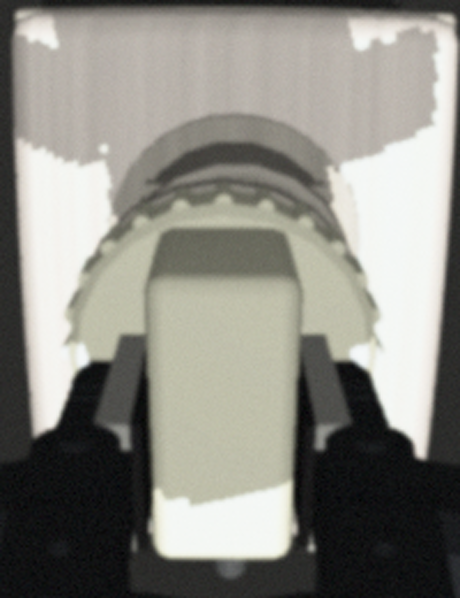

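>>> arm_command(
  steps=[
    {"fingers": -1,"x": 0.3,"y": 1.6,"z": 5,"twist": -0.3},
  ],
)

```text
time_s: 6.7
eef_pos: [0.5197, 0.1792, 0.1891]
eef_rot: [0.122, 0.992, -0.001, -0.009]
contact_force: [0.9, 0.0, -1.1]
finger_gap: 0.271
```

```bash
cat > st.py <<'E'
from h import *
from bench import *
delta([.5187,.179,.166],166);s=read_state();print('F',s['contact_force'].round(1),'T',s['ft_torque'].round(2),s['finger_gap'].round(3),s['qpos'][6].round(3))
E
python3 st.py
```

```text
t 6.7 pos [0.5197 0.1792 0.1891] yaw 165.97 shift mm [ 0.5 -0.3 23.1] tw -0.03 tilt [-0.0185 -0.0007]Traceback (most recent call last):
  File "st.py", line 3, in <module>
    delta([.5187,.179,.166],166);s=read_state();print('F',s['contact_force'].round(1),'T',s['ft_torque'].round(2),s['finger_gap'].round(3),s['qpos'][6].round(3))
                                                                                                                  ^^^^^^^^^^^^^^^^^^^^^
AttributeError: 'float' object has no attribute 'round'
```

>>> arm_command(
  steps=[
    {"fingers": -1,"x": 0.5,"y": 0,"z": 5,"twist": 0},
    {"fingers": -1,"x": 0,"y": 0,"z": 1,"twist": 0},
  ],
)

```text
time_s: 6.9
eef_pos: [0.5189, 0.1796, 0.1824]
eef_rot: [0.122, 0.993, -0.001, -0.009]
contact_force: [-0.8, -0.2, -2.3]
finger_gap: 0.269
```

```bash
sed -i "s/s\['finger_gap'\].round(3)/round(s['finger_gap'],3)/" st.py; python3 st.py
```

```text
t 6.9 pos [0.5189 0.1796 0.1824] yaw 166.01 shift mm [-0.2 -0.6 16.4] tw 0.01 tilt [-0.0186 -0.0006]
F [-0.8 -0.2 -2.3] T [-0.02 -0.02 -0.02] 0.269 1.007
```

>>> arm_command(
  steps=[
    {"fingers": -1,"x": 0,"y": -0.6,"z": 3,"twist": 0},
    {"fingers": -1,"x": 0,"y": 0,"z": 2,"twist": 0},
  ],
)

```text
time_s: 7.1
eef_pos: [0.5186, 0.1791, 0.177]
eef_rot: [0.122, 0.993, -0.001, -0.009]
contact_force: [0.7, 0.8, -1.5]
finger_gap: 0.27
```

```bash
python3 st.py
```

```text
t 7.1 pos [0.5186 0.1791 0.177 ] yaw 166.03 shift mm [-0.3 -0.  11. ] tw 0.03 tilt [-0.0186 -0.0006]
F [ 0.7  0.8 -1.5] T [ 0.01  0.02 -0.02] 0.27 1.009
```

>>> arm_command(
  steps=[
    {"fingers": -1,"x": 0,"y": 0,"z": 3,"twist": 0},
    {"fingers": -1,"x": 0,"y": 0,"z": 2,"twist": 0},
  ],
)

```text
time_s: 7.3
eef_pos: [0.5185, 0.1791, 0.1715]
eef_rot: [0.122, 0.993, -0.001, -0.009]
contact_force: [0.4, 0.4, -2.9]
finger_gap: 0.269
```

```bash
python3 st.py
```

```text
t 7.3 pos [0.5185 0.1791 0.1715] yaw 166.03 shift mm [-0.3  0.   5.5] tw 0.03 tilt [-0.0188 -0.0007]
F [ 0.4  0.4 -2.9] T [ 0.   -0.06  0.02] 0.269 1.011
```

>>> arm_command(
  steps=[
    {"fingers": -1,"x": 0,"y": 0,"z": 2,"twist": 0},
    {"fingers": -1,"x": 0,"y": 0,"z": 1.5,"twist": 0},
  ],
)

```text
time_s: 7.5
eef_pos: [0.5184, 0.1791, 0.1676]
eef_rot: [0.122, 0.993, -0.001, -0.009]
contact_force: [0.2, 0.7, -2.7]
finger_gap: 0.269
```

```bash
python3 st.py
```

```text
t 7.5 pos [0.5184 0.1791 0.1676] yaw 166.02 shift mm [-0.3 -0.   1.6] tw 0.02 tilt [-0.0188 -0.0005]
F [ 0.2  0.7 -2.7] T [ 0.1  -0.12 -0.02] 0.269 1.011
```

>>> arm_command(
  steps=[
    {"fingers": -1,"x": 0,"y": 0,"z": 0.8,"twist": 0},
  ],
)

```text
time_s: 7.6
eef_pos: [0.5185, 0.1792, 0.1668]
eef_rot: [0.122, 0.993, -0.001, -0.009]
contact_force: [0.3, 0.1, -1.8]
finger_gap: 0.27
```

```bash
python3 st.py
```

```text
t 7.6 pos [0.5185 0.1792 0.1668] yaw 166.03 shift mm [-0.3 -0.1  0.8] tw 0.03 tilt [-0.0186 -0.0005]
F [ 0.3  0.1 -1.8] T [ 0.03 -0.1   0.03] 0.27 1.011
```

>>> arm_command(
  steps=[
    {"fingers": -1,"x": 0,"y": 0,"z": 0.8,"twist": 0},
  ],
)

```text
time_s: 7.7
eef_pos: [0.5185, 0.1793, 0.166]
eef_rot: [0.122, 0.993, -0.001, -0.009]
contact_force: [-2.0, -0.4, 5.0]
finger_gap: 0.265
```

```bash
python3 st.py
```

```text
t 7.7 pos [0.5185 0.1793 0.166 ] yaw 166.03 shift mm [-0.3 -0.2  0. ] tw 0.03 tilt [-0.0186 -0.0004]
F [-2.  -0.4  5. ] T [-0.18  0.49 -0.03] 0.265 1.012
```

>>> arm_command(
  steps=[
    {"fingers": -1,"x": 0,"y": 0,"z": 0,"twist": 0},
    {"fingers": -1,"x": 0,"y": 0,"z": 0,"twist": 0},
  ],
)

```text
time_s: 7.9
eef_pos: [0.5185, 0.1792, 0.1663]
eef_rot: [0.122, 0.993, -0.001, -0.009]
contact_force: [0.3, 0.6, -1.9]
finger_gap: 0.265
```

```bash
python3 st.py
```

```text
t 7.9 pos [0.5185 0.1792 0.1663] yaw 166.03 shift mm [-0.2 -0.2  0.3] tw 0.03 tilt [-0.0183 -0.0003]
F [ 0.3  0.6 -1.9] T [ 0.01 -0.03 -0.03] 0.265 1.012
```

>>> arm_command(
  steps=[
    {"fingers": -1,"x": 0,"y": 0,"z": 0,"twist": 4},
    {"fingers": -1,"x": 0,"y": 0,"z": 0,"twist": 4},
  ],
)

```text
time_s: 8.1
eef_pos: [0.5186, 0.1791, 0.1662]
eef_rot: [0.192, 0.981, -0.002, -0.009]
contact_force: [-0.0, 0.8, -0.5]
finger_gap: 0.273
```

```bash
python3 st.py
```

```text
t 8.1 pos [0.5186 0.1791 0.1662] yaw 157.84 shift mm [-0.2 -0.1  0.2] tw -8.16 tilt [-0.0183 -0.0002]
F [-0.   0.8 -0.5] T [ 0.08 -0.03 -0.04] 0.273 0.874
```

>>> arm_command(
  steps=[
    {"fingers": -1,"x": 0,"y": 0,"z": 0,"twist": 5},
    {"fingers": -1,"x": 0,"y": 0,"z": 0,"twist": 5},
    {"fingers": -1,"x": 0,"y": 0,"z": 0,"twist": 5},
  ],
)

```text
time_s: 8.4
eef_pos: [0.5187, 0.1793, 0.1662]
eef_rot: [0.323, 0.946, -0.003, -0.009]
contact_force: [0.1, 0.9, -2.2]
finger_gap: 0.266
```

```bash
python3 st.py
```

```text
t 8.4 pos [0.5187 0.1793 0.1662] yaw 142.26 shift mm [-0.2 -0.2  0.2] tw -23.74 tilt [-0.0179  0.0001]
F [ 0.1  0.9 -2.2] T [ 0.03 -0.03 -0.04] 0.266 0.611
```

>>> arm_command(
  steps=[
    {"fingers": -1,"x": 0,"y": 0,"z": 0,"twist": 4},
    {"fingers": -1,"x": 0,"y": 0,"z": 0,"twist": 4},
  ],
)

```text
time_s: 8.6
eef_pos: [0.5188, 0.1795, 0.1663]
eef_rot: [0.392, 0.92, -0.003, -0.008]
contact_force: [0.4, -0.6, -0.9]
finger_gap: 0.272
```

```bash
python3 st.py
```

```text
t 8.6 pos [0.5188 0.1795 0.1663] yaw 133.88 shift mm [-0.3 -0.4  0.3] tw -32.12 tilt [-0.0176  0.0003]
F [ 0.4 -0.6 -0.9] T [-0.01 -0.17 -0.02] 0.272 0.47
```

>>> arm_command(
  steps=[
    {"fingers": -1,"x": 0,"y": 0,"z": 0,"twist": 3},
  ],
)

```text
time_s: 8.7
eef_pos: [0.5189, 0.1795, 0.1663]
eef_rot: [0.417, 0.909, -0.003, -0.008]
contact_force: [0.4, 0.8, -2.2]
finger_gap: 0.265
```

```bash
python3 st.py
```

```text
t 8.7 pos [0.5189 0.1795 0.1663] yaw 130.72 shift mm [-0.3 -0.5  0.3] tw -35.28 tilt [-0.0173  0.0003]
F [ 0.4  0.8 -2.2] T [-0.05 -0.08  0.05] 0.265 0.417
```

>>> arm_command(
  steps=[
    {"fingers": -1,"x": 0,"y": 0,"z": 0,"twist": 3},
  ],
)

```text
time_s: 8.8
eef_pos: [0.5189, 0.1795, 0.1663]
eef_rot: [0.441, 0.897, -0.004, -0.008]
contact_force: [-1.3, -0.9, -1.3]
finger_gap: 0.268
```

```bash
python3 st.py
```

```text
t 8.8 pos [0.5189 0.1795 0.1663] yaw 127.6 shift mm [-0.3 -0.5  0.3] tw -38.4 tilt [-0.0173  0.0002]
F [-1.3 -0.9 -1.3] T [-0.07  0.12  0.22] 0.268 0.364
```

>>> arm_command(
  steps=[
    {"fingers": -1,"x": 0,"y": 0,"z": 0,"twist": 2},
  ],
)

```text
time_s: 8.9
eef_pos: [0.5188, 0.1795, 0.1663]
eef_rot: [0.458, 0.889, -0.004, -0.008]
contact_force: [-2.6, -2.6, 2.5]
finger_gap: 0.269
```

```bash
python3 st.py
```

```text
t 8.9 pos [0.5188 0.1795 0.1663] yaw 125.51 shift mm [-0.4 -0.4  0.3] tw -40.49 tilt [-0.0174 -0.    ]
F [-2.6 -2.6  2.5] T [-0.45  0.38  0.23] 0.269 0.329
```

>>> arm_command(
  steps=[
    {"fingers": -1,"x": 0,"y": 0,"z": 0,"twist": 2},
  ],
)

```text
time_s: 9.0
eef_pos: [0.5189, 0.1794, 0.1663]
eef_rot: [0.474, 0.881, -0.004, -0.008]
contact_force: [-0.7, -0.9, -1.2]
finger_gap: 0.265
```

```bash
python3 st.py
```

```text
t 9.0 pos [0.5189 0.1794 0.1663] yaw 123.42 shift mm [-0.2 -0.3  0.4] tw -42.58 tilt [-0.0173 -0.0002]
F [-0.7 -0.9 -1.2] T [-0.1  -0.    0.07] 0.265 0.294
```

>>> arm_command(
  steps=[
    {"fingers": -1,"x": 0,"y": 0,"z": 0,"twist": 2},
  ],
)

```text
time_s: 9.1
eef_pos: [0.5188, 0.1793, 0.1664]
eef_rot: [0.49, 0.872, -0.004, -0.007]
contact_force: [-0.6, -0.2, -1.9]
finger_gap: 0.272
```

```bash
python3 st.py
```

```text
t 9.1 pos [0.5188 0.1793 0.1664] yaw 121.34 shift mm [-0.2 -0.3  0.4] tw -44.66 tilt [-0.0174 -0.0003]
F [-0.6 -0.2 -1.9] T [0.06 0.08 0.15] 0.272 0.259
```

```bash
python3 - <<'E'
from h import *
from bench import *
for n in ("side","wrist","top","wrist"):
    c=optics.camera(n);s=read_state();print('F',s['contact_force'].round(1),'T',s['ft_torque'].round(2))
    if n!="top":np.savez(n+'5.npz',**c)
d=dict(np.load('wrist5.npz'))
cv2.imwrite('pics/w5.png',cv2.resize(d['pixels'][140:400,220:420,::-1],None,fx=2.3,fy=2.3,interpolation=cv2.INTER_CUBIC))
d=dict(np.load('side5.npz'))
cv2.imwrite('pics/s5.png',cv2.resize(d['pixels'][120:240,210:350,::-1],None,fx=5,fy=5,interpolation=cv2.INTER_CUBIC))
E
```

```text
F [-1.  -0.3 -1.1] T [-0.12  0.01 -0.03]
F [-0.9 -0.1 -0.6] T [-0.08  0.01 -0.01]
F [-0.6 -0.4 -1.9] T [-0.12  0.03  0.01]
F [ 0.4 -0.6 -1.3] T [-0.14  0.01 -0.03]
```

View pics/w5.png

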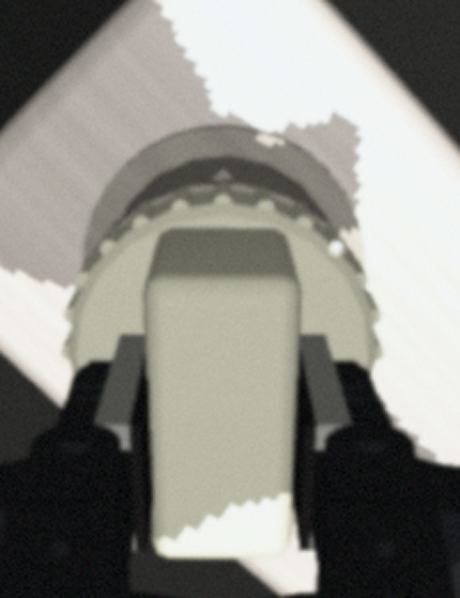

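View pics/s5.png

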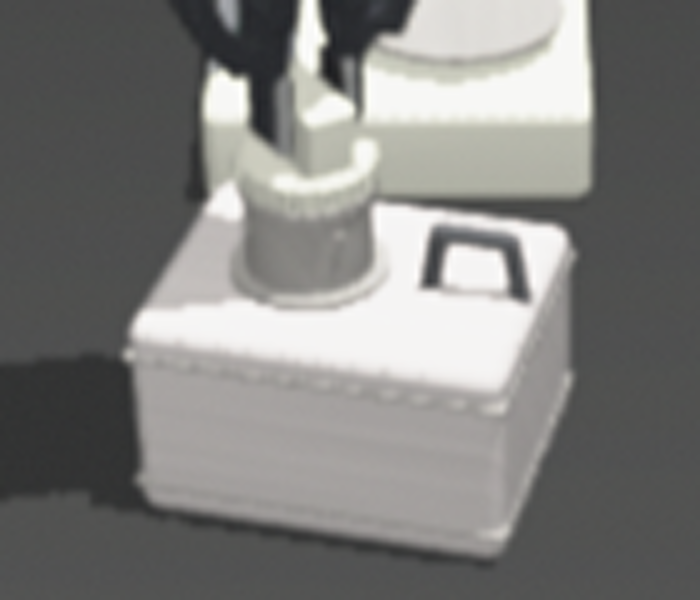

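>>> arm_command(
  steps=[
    {"fingers": -1,"x": 0,"y": 0,"z": 0,"twist": 2},
  ],
)

```text
time_s: 9.4
eef_pos: [0.5188, 0.1793, 0.1664]
eef_rot: [0.503, 0.864, -0.004, -0.007]
contact_force: [-0.9, -0.5, -1.0]
finger_gap: 0.27
```

```bash
python3 st.py
```

```text
t 9.4 pos [0.5188 0.1793 0.1664] yaw 119.53 shift mm [-0.2 -0.3  0.4] tw -46.47 tilt [-0.0174 -0.0003]
F [-0.9 -0.5 -1. ] T [-0.05  0.13  0.09] 0.27 0.229
```

>>> arm_command(
  steps=[
    {"fingers": -1,"x": 0,"y": 0,"z": 0,"twist": 2},
  ],
)

```text
time_s: 9.5
eef_pos: [0.5188, 0.1793, 0.1664]
eef_rot: [0.519, 0.855, -0.005, -0.007]
contact_force: [1.6, -0.8, -1.9]
finger_gap: 0.269
```

```bash
python3 st.py
```

```text
t 9.5 pos [0.5188 0.1793 0.1664] yaw 117.52 shift mm [-0.2 -0.2  0.4] tw -48.48 tilt [-0.0174 -0.0004]
F [ 1.6 -0.8 -1.9] T [ 0.01 -0.03 -0.01] 0.269 0.195
```

>>> arm_command(
  steps=[
    {"fingers": -1,"x": 0,"y": 0,"z": 0,"twist": 2},
  ],
)

```text
time_s: 9.6
eef_pos: [0.5188, 0.1793, 0.1663]
eef_rot: [0.534, 0.846, -0.005, -0.007]
contact_force: [-0.2, -0.1, -1.6]
finger_gap: 0.267
```

```bash
python3 st.py
```

```text
t 9.6 pos [0.5188 0.1793 0.1663] yaw 115.5 shift mm [-0.2 -0.2  0.3] tw -50.5 tilt [-0.0174 -0.0004]
F [-0.2 -0.1 -1.6] T [-0.02 -0.05 -0.07] 0.267 0.161
```

>>> arm_command(
  steps=[
    {"fingers": -1,"x": 0,"y": 0,"z": 0,"twist": 2},
    {"fingers": -1,"x": 0,"y": 0,"z": 0,"twist": 1.5},
  ],
)

```text
time_s: 9.8
eef_pos: [0.5188, 0.1794, 0.1663]
eef_rot: [0.56, 0.829, -0.005, -0.007]
contact_force: [-0.3, -0.4, -1.0]
finger_gap: 0.269
```

```bash
python3 st.py
```

```text
t 9.8 pos [0.5188 0.1794 0.1663] yaw 111.94 shift mm [-0.4 -0.2  0.3] tw -54.06 tilt [-0.0175 -0.0001]
F [-0.3 -0.4 -1. ] T [-0.    0.1   0.01] 0.269 0.101
```

>>> arm_command(
  steps=[
    {"fingers": -1,"x": 0,"y": 0,"z": 0,"twist": 1.5},
  ],
)

```text
time_s: 9.9
eef_pos: [0.5187, 0.1795, 0.1663]
eef_rot: [0.571, 0.821, -0.005, -0.007]
contact_force: [-1.9, 0.6, -0.4]
finger_gap: 0.267
```

```bash
python3 st.py
```

```text
t 9.9 pos [0.5187 0.1795 0.1663] yaw 110.4 shift mm [-0.4 -0.2  0.3] tw -55.6 tilt [-0.0176 -0.    ]
F [-1.9  0.6 -0.4] T [-0.13  0.19  0.02] 0.267 0.075
```

>>> arm_command(
  steps=[
    {"fingers": -1,"x": 0,"y": 0,"z": 0,"twist": 1.2},
  ],
)

```text
time_s: 10.0
eef_pos: [0.5186, 0.1794, 0.1663]
eef_rot: [0.58, 0.815, -0.005, -0.007]
contact_force: [-1.7, -0.8, -1.1]
finger_gap: 0.269
```

```bash
python3 st.py
```

```text
t 10.0 pos [0.5186 0.1794 0.1663] yaw 109.13 shift mm [-0.4 -0.   0.3] tw -56.87 tilt [-0.0178 -0.0001]
F [-1.7 -0.8 -1.1] T [-0.09  0.29  0.05] 0.269 0.054
```

>>> arm_command(
  steps=[
    {"fingers": -1,"x": 0,"y": 0,"z": 0,"twist": 1},
  ],
)

```text
time_s: 10.1
eef_pos: [0.5185, 0.1794, 0.1663]
eef_rot: [0.587, 0.809, -0.005, -0.007]
contact_force: [-1.0, 0.0, 0.1]
finger_gap: 0.269
```

```bash
python3 st.py;python3 - <<'E'
from bench import *
for n in ("side","wrist","top"):
    c=optics.camera(n);s=read_state();print('F',s['contact_force'].round(1),'T',s['ft_torque'].round(2))
E
```

```text
t 10.1 pos [0.5185 0.1794 0.1663] yaw 108.07 shift mm [-0.4  0.1  0.3] tw -57.93 tilt [-0.0181 -0.0002]
F [-1.   0.   0.1] T [-0.05  0.18  0.05] 0.269 0.036
F [-1.5 -1.2  0.2] T [-0.13  0.29  0.01]
F [-0.9 -1.1 -0.7] T [-0.18  0.31  0.01]
F [-0.9 -0.7  0. ] T [-0.19  0.36  0.07]
```

>>> arm_command(
  steps=[
    {"fingers": -1,"x": 0,"y": 0,"z": 0,"twist": 1},
  ],
)

```text
time_s: 10.35
eef_pos: [0.5184, 0.1794, 0.1663]
eef_rot: [0.594, 0.805, -0.005, -0.007]
contact_force: [-2.5, 0.5, -0.5]
finger_gap: 0.27
```

```bash
python3 st.py;python3 - <<'E'
from bench import *
for n in ("side","wrist","top"):
    c=optics.camera(n);s=read_state();print('F',s['contact_force'].round(1),'T',s['ft_torque'].round(2))
E
```

```text
t 10.35 pos [0.5184 0.1794 0.1663] yaw 107.13 shift mm [-0.4  0.2  0.3] tw -58.87 tilt [-0.0181 -0.0002]
F [-2.5  0.5 -0.5] T [-0.04  0.33  0.17] 0.27 0.02
F [-1.5 -0.5  0.2] T [-0.12  0.36  0.09]
F [-0.7 -0.4 -1.1] T [-0.09  0.34  0.11]
F [-1.3 -0.2  1.3] T [-0.16  0.39  0.09]
```

Two readings point to one click: torque peaked at about 0.23 N m near 40°, dropped to zero, and contact came back 22° later. To be sure before letting go, I'll turn back gently to the anticlockwise bar. It should come at about +5° if the ratchet clicked, or about -17° if it did not.

>>> arm_command(
  steps=[
    {"fingers": -1,"x": 0,"y": 0,"z": 0,"twist": -5},
    {"fingers": -1,"x": 0,"y": 0,"z": 0,"twist": -5},
    {"fingers": -1,"x": 0,"y": 0,"z": 0,"twist": -5},
    {"fingers": -1,"x": 0,"y": 0,"z": 0,"twist": -5},
  ],
)

```text
time_s: 10.9
eef_pos: [0.5195, 0.1792, 0.1662]
eef_rot: [0.44, 0.898, -0.004, -0.007]
contact_force: [0.3, -0.5, -1.9]
finger_gap: 0.268
```

```bash
python3 st.py
```

```text
t 10.9 pos [0.5195 0.1792 0.1662] yaw 127.76 shift mm [ 0.4 -0.7  0.2] tw -38.24 tilt [-0.0159 -0.0004]
F [ 0.3 -0.5 -1.9] T [-0.04  0.   -0.03] 0.268 0.367
```

>>> arm_command(
  steps=[
    {"fingers": -1,"x": 0,"y": 0,"z": 0,"twist": -5},
    {"fingers": -1,"x": 0,"y": 0,"z": 0,"twist": -5},
    {"fingers": -1,"x": 0,"y": 0,"z": 0,"twist": -4},
  ],
)

```text
time_s: 11.2
eef_pos: [0.5204, 0.1789, 0.1661]
eef_rot: [0.322, 0.947, -0.002, -0.007]
contact_force: [-1.3, -0.9, -0.9]
finger_gap: 0.27
```

```bash
python3 st.py
```

```text
t 11.2 pos [0.5204 0.1789 0.1661] yaw 142.38 shift mm [ 1.4 -1.   0.1] tw -23.62 tilt [-0.0143 -0.0004]
F [-1.3 -0.9 -0.9] T [-0.2   0.08  0.04] 0.27 0.614
```

>>> arm_command(
  steps=[
    {"fingers": -1,"x": 1.4,"y": -1,"z": 0,"twist": -3},
    {"fingers": -1,"x": 0.5,"y": 0,"z": 0,"twist": -3},
  ],
)

```text
time_s: 11.4
eef_pos: [0.519, 0.179, 0.1661]
eef_rot: [0.27, 0.963, -0.002, -0.006]
contact_force: [1.7, 0.2, -1.3]
finger_gap: 0.264
```

```bash
python3 st.py
```

```text
t 11.4 pos [0.519  0.179  0.1661] yaw 148.66 shift mm [ 0.2 -0.2  0.1] tw -17.34 tilt [-0.0129 -0.0003]
F [ 1.7  0.2 -1.3] T [-0.04  0.    0.02] 0.264 0.717
```

>>> arm_command(
  steps=[
    {"fingers": -1,"x": 0.3,"y": 0,"z": 0,"twist": -3},
    {"fingers": -1,"x": 0.3,"y": 0,"z": 0,"twist": -3},
  ],
)

```text
time_s: 11.6
eef_pos: [0.519, 0.1794, 0.1661]
eef_rot: [0.217, 0.976, -0.001, -0.006]
contact_force: [-0.1, 0.8, -2.3]
finger_gap: 0.267
```

```bash
python3 st.py
```

```text
t 11.6 pos [0.519  0.1794 0.1661] yaw 154.91 shift mm [ 0.1 -0.5  0.1] tw -11.09 tilt [-0.0118  0.0001]
F [-0.1  0.8 -2.3] T [ 0.35  0.12 -0.03] 0.267 0.821
```

>>> arm_command(
  steps=[
    {"fingers": -1,"x": 0,"y": -0.3,"z": 0,"twist": -2},
  ],
)

```text
time_s: 11.7
eef_pos: [0.5189, 0.1798, 0.1661]
eef_rot: [0.199, 0.98, -0.001, -0.006]
contact_force: [0.0, 2.2, -1.6]
finger_gap: 0.269
```

```bash
python3 st.py
```

```text
t 11.7 pos [0.5189 0.1798 0.1661] yaw 157.06 shift mm [-0.1 -0.8  0.1] tw -8.94 tilt [-0.0115  0.001 ]
F [ 0.   2.2 -1.6] T [ 0.48  0.21 -0.09] 0.269 0.858
```

>>> arm_command(
  steps=[
    {"fingers": -1,"x": 0,"y": -0.3,"z": 0,"twist": -2},
  ],
)

```text
time_s: 11.8
eef_pos: [0.5189, 0.1799, 0.1661]
eef_rot: [0.181, 0.983, -0.0, -0.006]
contact_force: [-0.8, 0.3, -0.4]
finger_gap: 0.267
```

```bash
python3 st.py
```

```text
t 11.8 pos [0.5189 0.1799 0.1661] yaw 159.16 shift mm [-0.1 -1.   0.1] tw -6.84 tilt [-0.0112  0.0017]
F [-0.8  0.3 -0.4] T [ 0.09  0.16 -0.14] 0.267 0.893
```

>>> arm_command(
  steps=[
    {"fingers": -1,"x": 0,"y": 0,"z": 0,"twist": -1.5},
  ],
)

```text
time_s: 11.9
eef_pos: [0.519, 0.1801, 0.1661]
eef_rot: [0.167, 0.986, -0.0, -0.006]
contact_force: [-0.8, -0.5, -1.1]
finger_gap: 0.27
```

```bash
python3 st.py
```

```text
t 11.9 pos [0.519  0.1801 0.1661] yaw 160.75 shift mm [-0.1 -1.1  0.1] tw -5.25 tilt [-0.0111  0.0019]
F [-0.8 -0.5 -1.1] T [-0.12  0.3  -0.21] 0.27 0.92
```

Torque builds to -0.21 N m at about +5°, so exactly one click is confirmed. I'll turn back clockwise to just short of the stop and let go.

>>> arm_command(
  steps=[
    {"fingers": -1,"x": 0,"y": -0.8,"z": 0,"twist": 4},
    {"fingers": -1,"x": 0,"y": -0.3,"z": 0,"twist": 5},
    {"fingers": -1,"x": 0,"y": 0,"z": 0,"twist": 5},
    {"fingers": -1,"x": 0,"y": 0,"z": 0,"twist": 5},
  ],
)

```text
time_s: 12.3
eef_pos: [0.5194, 0.1793, 0.166]
eef_rot: [0.332, 0.943, -0.0, -0.005]
contact_force: [-0.1, -0.4, -2.3]
finger_gap: 0.27
```

```bash
python3 st.py
```

```text
t 12.3 pos [0.5194 0.1793 0.166 ] yaw 141.25 shift mm [ 0.4 -0.7 -0. ] tw -24.75 tilt [-0.0093  0.0028]
F [-0.1 -0.4 -2.3] T [ 0.07 -0.02 -0.04] 0.27 0.593
```

>>> arm_command(
  steps=[
    {"fingers": -1,"x": 0,"y": 0,"z": 0,"twist": 5},
    {"fingers": -1,"x": 0,"y": 0,"z": 0,"twist": 5},
    {"fingers": -1,"x": 0,"y": 0,"z": 0,"twist": 5},
    {"fingers": -1,"x": 0,"y": 0,"z": 0,"twist": 5},
  ],
)

```text
time_s: 12.7
eef_pos: [0.52, 0.1799, 0.166]
eef_rot: [0.497, 0.868, -0.0, -0.004]
contact_force: [-2.7, 1.2, 1.0]
finger_gap: 0.27
```

```bash
python3 st.py
```

```text
t 12.7 pos [0.52   0.1799 0.166 ] yaw 120.46 shift mm [-0.1 -1.6 -0. ] tw -45.54 tilt [-0.0081  0.0035]
F [-2.7  1.2  1. ] T [0.18 0.77 0.11] 0.27 0.243
```

>>> arm_command(
  steps=[
    {"fingers": -1,"x": 0,"y": -1.6,"z": 0,"twist": 0},
    {"fingers": -1,"x": 0,"y": 0,"z": 0,"twist": 0},
  ],
)

```text
time_s: 12.9
eef_pos: [0.5189, 0.1791, 0.166]
eef_rot: [0.496, 0.868, -0.0, -0.004]
contact_force: [-0.4, -1.0, -0.8]
finger_gap: 0.271
```

```bash
python3 st.py;python3 - <<'E'
from bench import *
for n in ("side","wrist","top"):
    c=optics.camera(n);s=read_state();print('F',s['contact_force'].round(1),'T',s['ft_torque'].round(2))
E
```

```text
t 12.9 pos [0.5189 0.1791 0.166 ] yaw 120.54 shift mm [-0.  -0.2 -0. ] tw -45.46 tilt [-0.0073  0.0034]
F [-0.4 -1.  -0.8] T [ 0.02  0.07 -0.02] 0.271 0.244
F [ 0.  -0.8 -1. ] T [ 0.    0.02 -0.06]
F [-1.4 -0.3 -1.8] T [-0.03  0.06 -0.02]
F [-0.7  0.1 -2. ] T [0.02 0.07 0.03]
```

>>> arm_command(
  steps=[
    {"fingers": -1,"x": 0,"y": 0,"z": 0,"twist": 3},
    {"fingers": -1,"x": 0,"y": -0.3,"z": 0,"twist": 3},
    {"fingers": -1,"x": 0,"y": -0.3,"z": 0,"twist": 2.5},
  ],
)

```text
time_s: 13.35
eef_pos: [0.5187, 0.1788, 0.166]
eef_rot: [0.56, 0.829, -0.0, -0.004]
contact_force: [0.4, 0.8, -1.2]
finger_gap: 0.265
```

```bash
python3 st.py;python3 - <<'E'
from bench import *
for n in ("side","wrist"):
    c=optics.camera(n);s=read_state();print('F',s['contact_force'].round(1),'T',s['ft_torque'].round(2))
E
```

```text
t 13.35 pos [0.5187 0.1788 0.166 ] yaw 111.93 shift mm [ 0.2  0.1 -0. ] tw -54.07 tilt [-0.0068  0.0037]
F [ 0.4  0.8 -1.2] T [ 0.05 -0.04  0.02] 0.265 0.099
F [-0.8 -0.1 -1.5] T [-0.02 -0.06 -0.06]
F [-0.1 -0.5 -1. ] T [-0.02 -0.07  0.03]
```

>>> arm_command(
  steps=[
    {"fingers": 0,"x": 0,"y": 0,"z": 0,"twist": 0},
    {"fingers": 0,"x": 0,"y": 0,"z": 0,"twist": 0},
    {"fingers": 0.5,"x": 0,"y": 0,"z": 0,"twist": 0},
    {"fingers": 1,"x": 0,"y": 0,"z": 0,"twist": 0},
  ],
)

```text
time_s: 13.85
eef_pos: [0.5195, 0.1786, 0.1667]
eef_rot: [0.557, 0.83, 0.0, -0.003]
contact_force: [-0.6, 0.1, 0.6]
finger_gap: 0.82
```

```bash
python3 st.py
```

```text
t 13.85 pos [0.5195 0.1786 0.1667] yaw 112.26 shift mm [ 0.6 -0.6  0.7] tw -53.74 tilt [-0.0052  0.0041]
F [-0.6  0.1  0.6] T [-0.   -0.   -0.02] 0.82 0.105
```

>>> arm_command(
  steps=[
    {"fingers": 1,"x": 0,"y": 0,"z": -20,"twist": 0},
    {"fingers": 1,"x": 0,"y": 0,"z": -45,"twist": 0},
    {"fingers": 1,"x": 0,"y": 0,"z": -40,"twist": 0},
    {"fingers": 1,"x": 0,"y": 0,"z": 0,"twist": 0},
    {"fingers": 1,"x": 0,"y": 0,"z": 0,"twist": 0},
  ],
)

```text
time_s: 14.35
eef_pos: [0.5193, 0.1778, 0.2745]
eef_rot: [0.557, 0.831, -0.001, -0.004]
contact_force: [-0.6, 0.2, -0.4]
finger_gap: 0.999
```

```bash
python3 - <<'E'
from h import *
from bench import *
print(read_state()['eef_pos'],read_state()['time_s'])
d=optics.camera("wrist");c=optics.camera("side");t=optics.camera("top")
cv2.imwrite('pics/w6.png',d['pixels'][:,:,::-1]);np.savez('w6.npz',**d)
cv2.imwrite('pics/s6.png',c['pixels'][:,:,::-1])
cv2.imwrite('pics/s6c.png',cv2.resize(c['pixels'][120:240,210:350,::-1],None,fx=5,fy=5,interpolation=cv2.INTER_CUBIC))
im=d['pixels'][150:300,240:400,::-1];cv2.imwrite('pics/w6c.png',cv2.resize(im,None,fx=4,fy=4,interpolation=cv2.INTER_CUBIC))
E
```

```text
[0.51933286 0.17782102 0.27448568] 14.35
```

View pics/w6c.png

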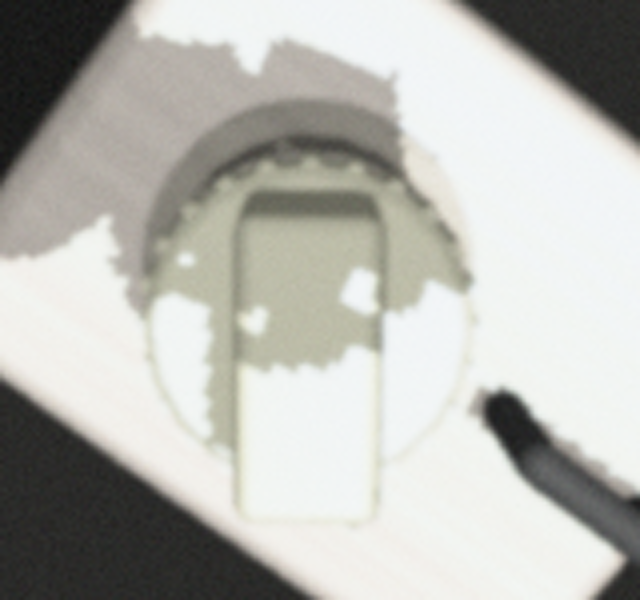

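View pics/s6c.png

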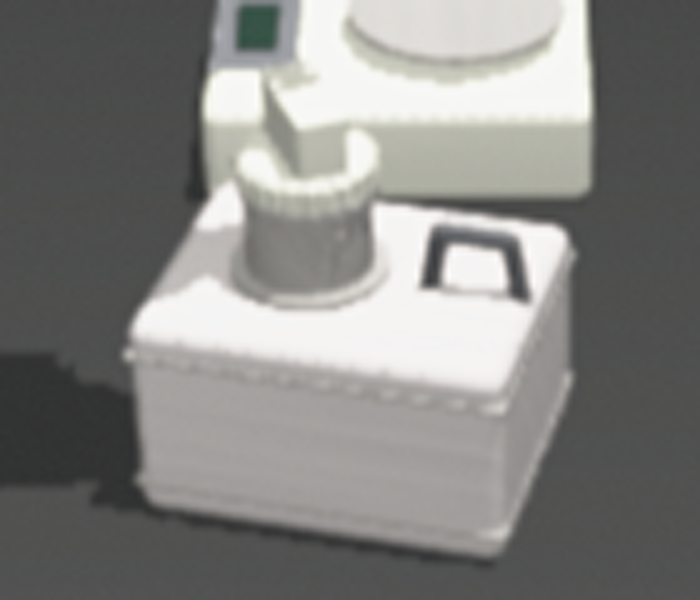

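View pics/s6.png

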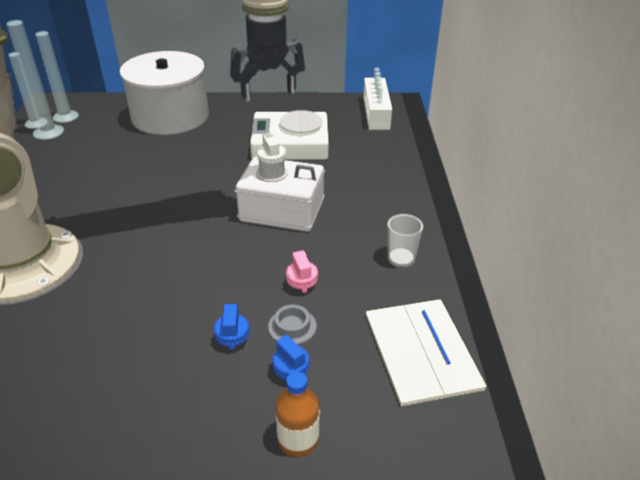

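The cap is flush on the neck and let go, with its bar still in line with the tool (handle at about 54°). The bottle (298,420) and beaker (403,240) haven't moved. I'll hand the job in.

```bash
python3 -c "
from bench import *
print(bot.sign_off())"
```

```text
the job is handed in; nothing more can be done
None
```

I put the cap on the neck, turned it clockwise through one ratchet click, let go and raised the arm clear. I handed the job in at about 14.5 s; the hand-in gave no verdict.

- **Seating:** The lugs went through the slot with no noticeable force. The flange met the rim at about 7 N, at the expected height to within 1 mm. The tool was tilted about 0.02 rad at that moment, and only 0.005 rad when I let go.
- **Stop and click:** The stop was met at about 36–38° of turn, with torque peaking around 0.23 N m. It fell to zero by 45°, which I took as the click.
- **Extra turning after the click:** To be sure it was one click, I went past "stop at the first click". I turned clockwise until the stops came back, about 22° later and at about 0.1 N m. I then turned back to the anticlockwise bar, met at about +8° and pressed to 0.21 N m by +5°. Both fit exactly one click, but that backward torque is inside the range where the ratchet can slip. After that I returned to about 54° and the cap turned freely with no sign of a second slip.
- **Final state:** I put the lugs at about 0.55 rad clockwise of the slot. That is the handle angle less one click, because the lugs and the ratchet reading can't be seen directly. The last pictures show the cap flush and released, and the bottle, beaker and look-alikes where they were.

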